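Load a glass chip cartridge into the reader without cracking it

TASK

Load the glass-windowed chip cartridge from its carrier into the sloping bay of the reader, turned so that its stepped corner matches the bay's, and press it down until it is fully home, flush with the deck. It is thin glass: grip it as lightly as your gripper allows, lay it in rather than drop it, and press slowly and no harder than it takes. Leave the other things on the bench where they are.

Things in the scene. Friction and masses are not known exactly. Their poses are not given: they have to be found in the camera images.
- cartridge: white frame, dark-lined glass window; 112 (x) x 60 (y) x 16 mm (z), 110 g; starts window up on the carrier, underside 10 mm above the bench. Origin: centre of the underside, z out of the window. Corner +x, -y is cut in a 12 x 12 mm step. Grip across the 60 mm width at mid-length (ribs). Cracks if squeezed over 45 N a finger or pressed or knocked on the reader over 40 N
- carrier: low grey fixed tray under the cartridge, 129 (x) x 42 mm (y), narrower than the cartridge so that fingers pass beside it; a foot 58 mm wide, 4 mm high at either end. Origin on the bench at its centre. Floor 10 mm high; end stops 18 mm high beyond the cartridge's ends
- reader: white bench instrument, fixed; x from -66 mm (front edge) to 152 mm (rear housing), 156 mm wide (y), 133 mm high at the rear. Origin on the bench under the middle of its bay, z up. Its deck slopes down to the front at 30 degrees, its middle 68 mm above the bench; beside the middle of either long side of the bay is a finger well 60 mm long, 29 mm wide, 28 mm deep
- bay (a point): where the centre of a fully home cartridge's underside lies, 16 mm below the deck's surface; axes of the deck: x up the slope, y across, z square out of the deck (30 degrees from vertical, leaning to the front). The bay is 117 x 65 mm with a 4 mm chamfer round its mouth and a key block for the cartridge's stepped corner at +x, -y
- bed (a joint): contact bed on which the cartridge lies in the bay, m: 0 = raised, so that a cartridge laid on it stands 6 mm proud of the deck; 0.006 = pressed fully home, cartridge flush. It takes about 7 N square to the deck and stays where it is left
- specimen_cup: small screw-cap specimen cup, 38 mm across, 58 mm high, bystander; origin at its base
- timer: flat bench timer, 58 x 66 x 18 mm, bystander; origin at the centre of its underside
- tape_roll: roll of tape lying flat, 64 mm across, 19 mm high, bystander; origin at the centre of its underside
- marker: marker pen, 134 mm long, 14 mm thick, lying on the bench, bystander; origin under its middle

How it is judged:
At the end, for the whole second after the job is handed in: the cartridge lies released and still in the bay, square to it, flush with the deck to within 1.8 mm, with the contact bed pressed at least 4.5 of its 6 mm (value of joint bed above 0.0045 m and z of cartridge in the frame of bay between -0.003 and 0.0018 m and distance between cartridge and bay below 0.006 m and angle between the x axis of cartridge and the x axis of bay, either way round below 0.1 rad and angle between the z axis of cartridge and the z axis of bay, either way round below 0.05 rad and linear speed of cartridge below 0.01 m/s and contact force between the fingers and cartridge below 0.1 N); the robot touches nothing.
It fails at once if the fingers squeeze the cartridge with more than 45 N each (90 N added up) (contact force between the fingers and cartridge above 90 N).
It fails at once if the cartridge is pressed or knocked against the reader with more than 40 N (contact force between cartridge and reader above 40 N).
It fails at once if a bystander is pushed more than 3 cm from its place or knocked over (distance of any of specimen_cup, timer, tape_roll, marker from where it was at the start of the episode above 0.03 m or angle between specimen_cup's own z axis and vertical above 0.7 rad).
It also fails if it takes over 42 s, if anything falls off the work surface, if the arm or the gripper's body presses on something with over 40 N, if the wrist force passes 120 N, or if a joint passes its speed limit or range.

ROBOT

A 6-joint arm with a two-finger parallel gripper is mounted at the origin on the work surface; the furniture and walls round the work are solid. World frame = base frame: x ahead of the robot, y to its left, z up, the work surface at z = 0. Lengths are in m, angles in rad, forces in N, time in s.
With the tool pointing down it reaches from about 0.375 to 0.975 m from the base axis. Payload 3.8 kg.
Tool frame: the origin (TCP) lies at the very end of the fingers, on their centre line; the grasp point (between the pads) lies 19 mm behind it; z points along the fingers, y is the line along which they close (so a half turn about z gives the same grasp; the last joint's range is limited). The gripper opens to 85 mm and grips with 20 to 120 N. Pads are 22 mm wide; open, the fingers measure 114 mm over their backs; the gripper's body (76 mm by 85 mm) begins 54 mm behind the grasp point. The pads swing forward as they close: fully open they stand 13 mm farther back than shut.
Start: joints at [1.217, 0.264, 1.604, -0, 1.274, -0.037], TCP at [0.21, 0.641, 0.208] pointing down, gripper open.
Joint ranges: [-2.63, 2.63], [-0.94, 2.18], [0.31, 2.57], [-1.31, 4.45], [0, 2.66], [-2.55, 2.55]. Speed limits (rad/s): [2.57, 2.57, 3.14, 3.14, 3.14, 3.14].

INTERFACE

Orientations are given as a rotation vector (axis times angle).
In Python, from workcell import bot, vision gives the robot as it stands. The module is installed in compiled form; this text tells all that it offers.
- The arm moves only by the tool play_rows, never from a script. Its argument "moves" is a list that holds one entry, the list of rows, each a list of 7 numbers: the turn, a rotation vector about the tool's x, y, z as a fraction of full scale, then the shift along the tool's x, y, z as a fraction of full scale, then the finger opening in mm, from 0 to 85.4. In form: [[[ax, ay, az, x, y, z, jaw], ...]]. A call has 1 to 5 rows; each row shifts and turns the commanded pose from where the row before left it, along the tool's axes as they then stand; what a row does not reach is not made up. Full scale, the value 1, is 0.1 m for a shift and 0.5 rad for a turn. A row lasts 1/12 s, in which the tool goes at most 41.7 mm and 7.16 degrees, less where a joint would pass 70% of its speed; a pose out of reach is approached as far as the arm can. A call with a number of a shift or a turn outside -1 to 1 is refused whole. A call with a gripper value outside its range is refused whole. The fingers move at their own pace and stop on an object; "newtons" is the grip in N (left out, the last holds). Time passes only in rows, so rows that do not move let the fingers close. It gives the time, the measured TCP pose, the force, the opening and the grip force at its end, in the units of the state.
- bot.read_state(): the state, without advancing time (a new reading comes with each control period).
- vision.read_camera(name): name is "scene" or "top" or "wrist"; returns a dict with "image" (384x512x3 uint8, red, green, blue), "depth" (384x512 float32, m along the optical axis (not along the pixel's ray), 0 where there is no reading), "K" (3x3 intrinsics, pixels), "R" (3x3) and "t" (3): a world point X has camera coordinates R X + t. Camera axes: x right, y down, z forward; pixel columns grow to the right and rows downward; lengths in m; the calibration is good to about 2 mm. A picture is of the moment at which its call begins.
- bot.finish_job(): hands the job in; it is judged then, once.
The state is a dict: "time": time; "q": joint angles; "joint_vel": joint speeds; "joint_torque": joint torques, N m; "tool_pos": TCP position; "tcp_rot": TCP orientation; "wrist_force": force on the tool from outside, world axes, zero at the start; "torque": the same for the moment, N m; "width": opening from 0.0 (shut) to 1.0 (fully open); "grip_force": force on a finger pad.
Only numpy, scipy, OpenCV 4.12 (cv2) and the standard library are available. Lean on these libraries where they do the work, as an engineer would, in place of code of your own. Each camera call takes 0.05 s, during which the arm holds its last target. There are 200 camera calls.

## Working session

There is one attempt and no reset: what is moved stays moved. The work goes in short steps, Python scripts to look and compute and a tool call to move; the robot and the scene stay as the last step left them, time stands still between calls to the robot, and variables do not carry over. Pictures are saved under pics/ and viewed, at most 10 in all, crops included, and the job is handed in when it is done.

Besides the shell and the picture viewer there is one more tool, called after ">>>" by a JSON object that holds its "method" and its "body", one argument or row to a line. play_rows: Moves the arm, as the interface text tells. Its arguments: {"type":"object","properties":{"moves":{"type":"array","items":{"type":"array","items":{"type":"array","items":{"type":"number"}}}},"newtons":{"type":"number"}},"required":["moves"]}

```bash
mkdir -p pics; python3 - <<'E'
from workcell import bot, vision
import cv2,numpy as np
print(bot.read_state())
for n in("scene","top"):
    c=vision.read_camera(n); np.savez(n+"0.npz",**c); cv2.imwrite(f"pics/{n}0.png",c["image"][:,:,::-1]); print(n,c["K"],c["R"],c["t"])
E
```

```text
{'time': 0.0, 'q': array([ 1.21709260e+00,  2.64716596e-01,  1.60538531e+00,  2.42323228e-05,
        1.27371567e+00, -3.68993673e-02]), 'joint_vel': array([-1.53567121e-03,  3.77656779e-04,  1.40751270e-03,  1.68607801e-03,
        6.79600470e-04,  4.36152293e-05]), 'joint_torque': array([-9.88453394e-05, -5.15133977e+01, -3.67311180e+01, -1.07200851e-04,
        1.31877878e-02,  4.81003951e-06]), 'tool_pos': array([0.21000231, 0.64066752, 0.20688062]), 'tcp_rot': array([-0.49549575, -3.10180934,  0.0034209 ]), 'wrist_force': array([ 0.65974222, -0.18754183,  0.27908294]), 'torque': array([-0.00381558, -0.00855094,  0.0537502 ]), 'grip_force': 0.0, 'width': 0.9998703009178012}
scene [[478.6274371    0.         259.61089612]
 [  0.         478.6274371  196.99095668]
 [  0.           0.           1.        ]] [[ 0.95004541 -0.31207392 -0.00485707]
 [-0.14703213 -0.43377394 -0.88894416]
 [ 0.27530942  0.84525146 -0.45798984]] [-0.45646163  0.14684777  1.18430763]
top [[423.83825904   0.         250.14454353]
 [  0.         423.83825904 189.89281753]
 [  0.           0.           1.        ]] [[ 0.05471411 -0.99849817  0.0027881 ]
 [-0.97173867 -0.05388952 -0.22982576]
 [ 0.22963085  0.0098654  -0.9732278 ]] [-0.03107556  0.50557325  1.14409222]
```

View pics/scene0.png

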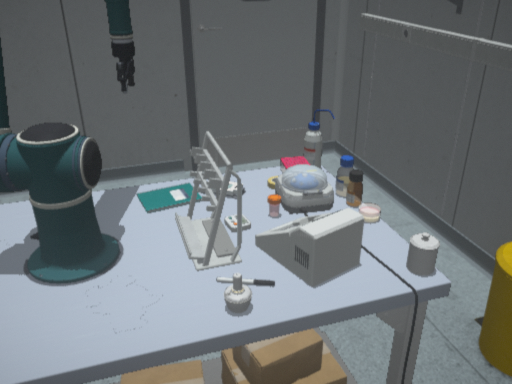

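View pics/top0.png

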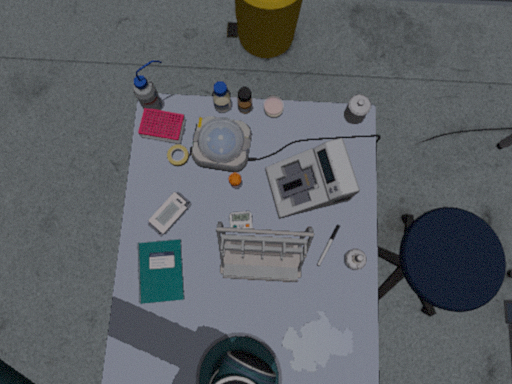

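The top view shows the cartridge on its carrier at about (169,213) and the reader at about (310,178), with its bay at about (297,185). A rack stands at (262,252) and the marker lies at (329,245).

```bash
cat > h.py <<'E'
import numpy as np,cv2
def cast(c,uv,z):
    K,R,t=c["K"],c["R"],c["t"]; C=-R.T@t
    d=R.T@np.linalg.inv(K)@np.array([uv[0],uv[1],1.]); return C+d*(z-C[2])/d[2]
def pts(c):
    h,w=c["depth"].shape; u,v=np.meshgrid(np.arange(w),np.arange(h)); D=c["depth"]
    p=np.stack([u,v,np.ones_like(u)],-1)@np.linalg.inv(c["K"]).T*D[...,None]
    return (p-c["t"])@c["R"]
E
python3 - <<'E'
import numpy as np,cv2
from h import *
c=dict(np.load("top0.npz")); im=c["image"][:,:,::-1]
a=cv2.resize(im[180:250,130:210],None,fx=5,fy=5,interpolation=cv2.INTER_CUBIC)
b=cv2.resize(im[130:225,255:365],None,fx=3.68,fy=3.68,interpolation=cv2.INTER_CUBIC)
cv2.imwrite("pics/c.png",np.hstack([a,b[:350,:]]))
for uv in((169,213),(297,185),(310,178)): print(uv,cast(c,uv,.026),pts(c)[uv[1],uv[0]])
P=pts(c)
print(np.round(P[195:232:3,150:192:3,2]*1000).astype(int))
E
```

```text
(169, 213) [0.43308193 0.22669481 0.026     ] [ 0.23026647 -0.01507072  1.22974275]
(297, 185) [ 0.53657499 -0.13900579  0.026     ] [ 0.52876952 -0.13584763  0.0566742 ]
(310, 178) [ 0.55988641 -0.1765431   0.026     ] [ 0.54556908 -0.1695294   0.07828564]
[[-1 -1 -1  4  5  0 -1 26 24 23 16 16 -2  0]
 [ 5  1 -5  1  1 -2 26 24 25 25 28 11 19  0]
 [ 1  2  1 -2 -1 22 28 25 29 26 24 21 27 18]
 [-3 -1  0  0 -2 29 26 21 27 23 26 26 11  6]
 [ 2  3 -2  2 24 27 25 32 23 25 28 27 26  2]
 [ 2  2 -1 24 26 26 23 27 22 24 23 28 -4 -1]
 [-4 -1 23 24 26 23 20 22 22 26 26  1 -1  2]
 [-2 25 27 22 24 25 23 27 25 21 -1  1 -2  1]
 [29 26 25 18 20 24 22 29 25 15  2 -3 -2  3]
 [ 1 26 29 26 26 23 26 25 16  0 -1  1 -4 -3]
 [15  8 25 23 27 29 32 17 -1  2 -1 -4 -5  1]
 [-2 15  9 25 28 29 22 -3 -1 -2 -1  2 -2 -1]
 [ 2 -1 18  5 22 25 -2  0 -3  2  1 -1  3  0]]
```

View pics/c.png

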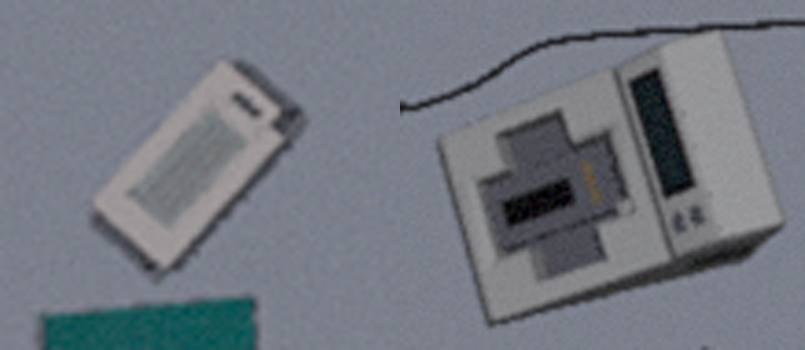

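The crop shows the cartridge's stepped corner at crop (290,118), the right corner of its upper-right end. The bay is the dark cross centred near crop (555,195), with its key block at (625,207), lower right, on the rear (housing) side.

```bash
cat > m.py <<'E'
import numpy as np,cv2
from h import *
c=dict(np.load("top0.npz")); im=c["image"]; P=pts(c)
hsv=cv2.cvtColor(im,cv2.COLOR_RGB2HSV)
up=lambda m:max(cv2.findContours(m.astype(np.uint8),cv2.RETR_EXTERNAL,cv2.CHAIN_APPROX_NONE)[0],key=cv2.contourArea)
# cartridge: raised and colour
m=np.zeros(P.shape[:2],bool); roi=np.s_[185:245,140:200]
for nm,mm in (("depth",cv2.medianBlur((P[...,2]>.017).astype(np.uint8),3)>0),("warm",cv2.medianBlur((im[...,0].astype(int)-im[...,2]>-12).astype(np.uint8),3)>0)):
    m[:]=0; m[roi]=mm[roi]; k=up(m)
    w=np.array([cast(c,p[0],.026)[:2] for p in k],np.float32)*1000
    (cx,cy),s,a=cv2.minAreaRect(w); print(nm,cx,cy,s,a)
print(im[213,130:210:4].tolist())
# reader deck: plane fit on white pixels
g=im.min(2); print("row178",g[178,260:360:2].tolist())
m=(P[...,2]>.03)&(P[...,2]<.13); r=np.zeros_like(m); r[135:222,262:335]=1; m&=r
X=P[m]; best=0
rng=np.random.default_rng(0)
for i in range(500):
    q=X[rng.choice(len(X),3,0)]; n=np.cross(q[1]-q[0],q[2]-q[0]); n/=np.linalg.norm(n)+1e-12
    k=abs((X-q[0])@n)<.004
    if k.sum()>best: best=k.sum(); bk=k
q=X[bk]; ce=q.mean(0); n=np.linalg.svd(q-ce,full_matrices=False)[2][2]; n*=np.sign(n[2])
print("plane",best,ce,n,"tilt",np.degrees(np.arccos(n[2])),"yaw of x",np.degrees(np.arctan2(-n[1],-n[0])))
E
python3 m.py
```

```text
depth 438.1021423339844 225.8341064453125 (61.46406173706055, 119.00650787353516) 52.54646682739258
warm 434.102783203125 227.79591369628906 (65.67822265625, 126.59323120117188) 52.765235900878906
[[121, 128, 139], [122, 127, 139], [122, 129, 140], [121, 124, 137], [123, 125, 138], [122, 127, 139], [141, 144, 148], [157, 151, 154], [121, 127, 130], [118, 120, 124], [113, 115, 118], [132, 134, 137], [157, 151, 153], [74, 78, 79], [124, 129, 142], [128, 129, 142], [124, 128, 142], [125, 129, 140], [128, 128, 144], [126, 131, 143]]
row178 [123, 121, 120, 119, 82, 137, 135, 126, 115, 81, 54, 55, 64, 73, 81, 70, 79, 77, 81, 58, 50, 75, 78, 59, 81, 65, 65, 48, 111, 137, 130, 87, 110, 21, 17, 19, 31, 63, 135, 150, 148, 143, 149, 149, 146, 143, 148, 142, 117, 122]
plane 1767 [ 0.54025852 -0.15329811  0.08105298] [-0.15931687  0.47716374  0.8642528 ] tilt 30.202506032965147 yaw of x -71.53671066034006
```

```bash
cat >> m.py <<'E'
print("----")
m=np.zeros(P.shape[:2],np.uint8); m[roi]=((im[...,0]>138)&(im[...,0].astype(int)>im[...,2]-2))[roi]
m=cv2.morphologyEx(m,cv2.MORPH_CLOSE,np.ones((3,3))); k=up(m)
w=np.array([cast(c,p[0],.026)[:2] for p in k],np.float32)*1000
print("white",cv2.minAreaRect(w))
def bay(c,yaw,z0=.068):
    im=c["image"]; K,R,t=c["K"],c["R"],c["t"]; C=-R.T@t
    ps=np.radians(yaw); ct,st=np.cos(np.pi/6),np.sin(np.pi/6)
    ex=np.array([ct*np.cos(ps),ct*np.sin(ps),st]); ey=np.array([-np.sin(ps),np.cos(ps),0]); ez=np.cross(ex,ey)
    return C,ex,ey,ez
def deckpts(c,uv,O,ex,ey,ez):
    K,R,t=c["K"],c["R"],c["t"]; C=-R.T@t
    d=np.c_[uv,np.ones(len(uv))]@np.linalg.inv(K).T@R
    X=C+d*(((O-C)@ez)/(d@ez))[:,None]; return np.c_[(X-O)@ex,(X-O)@ey]*1000,X
yaw=np.degrees(np.arctan2(-n[1],-n[0]))
O=np.array([.53,-.145,.068])
for it in range(4):
    C,ex,ey,ez=bay(c,yaw)
    g=cv2.GaussianBlur(im.min(2),(3,3),0); m=np.zeros(g.shape,np.uint8); r=np.zeros_like(m)
    uvc=c["K"]@(c["R"]@O+c["t"]); uvc=uvc[:2]/uvc[2]
    cv2.circle(r,tuple(int(x) for x in uvc),31,1,-1)
    m=((g<103)&(r>0)).astype(np.uint8); n_,lab,st_,_=cv2.connectedComponentsWithStats(m)
    l=1+np.argmax(st_[1:,4]); k=up(lab==l)
    uv=k[:,0,:].astype(float); e,X=deckpts(c,uv,O,ex,ey,ez)
    (cx,cy),s,a=cv2.minAreaRect(e.astype(np.float32))
    print(uvc,"rect deck",cx,cy,s,a,"bbox",e.min(0),e.max(0),"yaw",yaw)
    mid=(e.min(0)+e.max(0))/2/1000; O=O+mid[0]*ex+mid[1]*ey
    # keep deck middle height: slide along view ray so that z=0.068
    V=(O-(-c["R"].T@c["t"])); Cc=-c["R"].T@c["t"]; O=Cc+V*(.068-Cc[2])/V[2]
    print("O",O, "plane dist mm",(O-ce)@n*1000)
    # yaw refine
    aa=(a+45)%90-45; yaw+=aa*0.0
E
python3 m.py | sed -n '/----/,$p'
```

```text
----
white ((435.5255432128906, 228.91592407226562), (57.88103103637695, 109.40263366699219), 52.994937896728516)
[300.69114237 183.78652885] rect deck -10.963043212890625 8.919021606445312 (123.27833557128906, 117.53616333007812) 89.2007827758789 bbox [-69.76108794 -52.6956204 ] [48.22316589 70.89320111] yaw -71.53671066034006
O [ 0.53426787 -0.13272698  0.068     ] plane dist mm -0.5108666772406302
[296.39638533 182.09272002] rect deck -0.19319534301757812 -0.1789398193359375 (122.70960235595703, 116.99393463134766) 89.2007827758789 bbox [-58.71996982 -61.50932547] [58.71996982 61.50932547] yaw -71.53671066034006
O [ 0.53426787 -0.13272698  0.068     ] plane dist mm -0.5108666772406093
[296.39638533 182.09272002] rect deck -0.19319534301757812 -0.1789398193359375 (122.70960235595703, 116.99393463134766) 89.2007827758789 bbox [-58.71996982 -61.50932547] [58.71996982 61.50932547] yaw -71.53671066034006
O [ 0.53426787 -0.13272698  0.068     ] plane dist mm -0.5108666772405902
[296.39638533 182.09272002] rect deck -0.19319534301757812 -0.1789398193359375 (122.70960235595703, 116.99393463134766) 89.2007827758789 bbox [-58.71996982 -61.50932547] [58.71996982 61.50932547] yaw -71.53671066034006
O [ 0.53426787 -0.13272698  0.068     ] plane dist mm -0.5108666772406579
```

```bash
cat > plan.py <<'E'
import numpy as np
from scipy.spatial.transform import Rotation as Ro
from scipy.linalg import expm,logm
def target(center,yaw,pitch=0.):
    """tool rotation to hold a cartridge with x axis at yaw, sloped up by pitch (deg); tool y=cart y, z=-cart z"""
    p,t=np.radians([yaw,pitch]); ex=np.array([np.cos(t)*np.cos(p),np.cos(t)*np.sin(p),np.sin(t)]); ey=np.array([-np.sin(p),np.cos(p),0])
    return np.c_[-ex,ey,-np.cross(ex,ey)]
def plan(p0,r0,p1,R1,N):
    R0=Ro.from_rotvec(r0).as_matrix(); dr=Ro.from_matrix(R0.T@R1).as_rotvec()/N; D=Ro.from_rotvec(dr).as_matrix()
    A=sum(R0@np.linalg.matrix_power(D,k) for k in range(N))   # shift before turn in each row
    s=np.linalg.solve(A,np.asarray(p1)-p0)
    print("N",N,"turn",np.round(dr/.5,4),"shift",np.round(s/.1,4))
E
python3 - <<'E'
import numpy as np
from h import *; from plan import *
from workcell import bot
c=dict(np.load("top0.npz")); P=pts(c).reshape(-1,3)
for x in np.arange(.1,.8,.05):
    print("%.2f"%x,[int(1000*np.percentile(q[:,2],97)) if len(q:=P[(abs(P[:,0]-x)<.025)&(abs(P[:,1]-y)<.025)&(P[:,2]<.6)])>5 else -1 for y in np.arange(.35,-.36,-.05)])
s=bot.read_state()
for N in (11,12,13): plan(s["tool_pos"],s["tcp_rot"],[.4357,.228,.16],target(0,-37.2),N)
E
```

```text
0.10 [4, 3, 3, 3, 3, 3, 275, 307, 303, 3, 3, 4, 4, 4, 3]
0.15 [3, 3, 3, 3, 4, 4, 4, 4, 3, 3, 3, 3, 3, 3, 3]
0.20 [3, 12, 14, 14, 10, 3, 3, 3, 4, 4, 3, 4, 3, 3, 3]
0.25 [3, 14, 14, 14, 6, 4, 47, 47, 47, 47, 46, 3, 3, 3, 3]
0.30 [3, 14, 14, 14, 3, 3, 219, 219, 221, 219, 221, 9, 3, 49, 36]
0.35 [3, 13, 13, 13, 4, 3, 263, 263, 263, 263, 263, 10, 12, 83, 42]
0.40 [4, 25, 28, 28, 3, 4, 236, 20, 6, 7, 236, 3, 14, 3, 3]
0.45 [3, 4, 28, 28, 4, 3, 19, 19, 3, 51, 77, 85, 4, 3, 4]
0.50 [3, 3, 25, 27, 3, 4, 53, 3, 32, 51, 85, 115, 134, 134, 3]
0.55 [3, 4, 4, 3, 4, 45, 60, 4, 40, 54, 84, 129, 136, 135, 4]
0.60 [4, 3, 21, 48, 99, 109, 106, 71, 45, 75, 104, 134, 135, 3, 3]
0.65 [40, 43, 43, 43, 105, 114, 112, 75, 8, 7, 5, 135, 135, 3, 3]
0.70 [42, 45, 44, 43, 100, 109, 107, 65, 3, 4, 8, 8, 8, 8, 9]
0.75 [158, 159, 43, 40, 3, 115, 103, 100, 34, 29, 3, 3, 3, 81, 78]
N 11 turn [-0.0004  0.0001  0.0604] shift [-0.3539 -0.2434  0.043 ]
N 12 turn [-0.0003  0.      0.0554] shift [-0.3247 -0.2227  0.0394]
N 13 turn [-0.0003  0.      0.0511] shift [-0.2999 -0.2053  0.0364]
```

>>> {"method": "play_rows", "body": {
  "moves": [
    [[0,0,0.0554,-0.325,-0.223,0.039,85],[0,0,0.0554,-0.325,-0.223,0.039,85],[0,0,0.0554,-0.325,-0.223,0.039,85],[0,0,0.0554,-0.325,-0.223,0.039,85],[0,0,0.0554,-0.325,-0.223,0.039,85]]
  ],
  "newtons": 20
}}

```text
time: 0.52
tool_pos: [0.3215, 0.4768, 0.1878]
tcp_rot: [-0.71, -3.06, 0.001]
wrist_force: [2.2, -0.4, 0.0]
width: 0.995
grip_force: 0.0
```

>>> {"method": "play_rows", "body": {
  "moves": [
    [[0,0,0.0554,-0.325,-0.223,0.039,85],[0,0,0.0554,-0.325,-0.223,0.039,85],[0,0,0.0554,-0.325,-0.223,0.039,85],[0,0,0.0554,-0.325,-0.223,0.039,85],[0,0,0.0554,-0.325,-0.223,0.039,85]]
  ]
}}

```text
time: 0.93
tool_pos: [0.4085, 0.3001, 0.1687]
tcp_rot: [-0.921, -3.004, 0.001]
wrist_force: [1.0, -0.4, 0.7]
width: 0.996
grip_force: 0.0
```

>>> {"method": "play_rows", "body": {
  "moves": [
    [[0,0,0.0554,-0.325,-0.223,0.039,85],[0,0,0.0554,-0.325,-0.223,0.039,85],[0,0,0,0,0,0,85]]
  ]
}}

```text
time: 1.18
tool_pos: [0.437, 0.2221, 0.16]
tcp_rot: [1.011, 2.974, -0.007]
wrist_force: [-0.6, 0.3, -0.1]
width: 0.991
grip_force: 0.0
```

```bash
python3 - <<'E'
from workcell import bot, vision
import cv2,numpy as np
s=bot.read_state(); print(s["time"],s["tool_pos"],s["tcp_rot"],s["q"])
c=vision.read_camera("wrist"); np.savez("wrist1.npz",**c); print(c["K"],c["R"],c["t"],"cam at",-c["R"].T@c["t"])
t=vision.read_camera("top");s=vision.read_camera("scene")
cv2.imwrite("pics/w1.png",cv2.resize(np.hstack([c["image"],s["image"]])[:,:,::-1],(800,300)))
E
```

```text
1.1833 [0.43700945 0.2220972  0.16004255] [ 1.01146496  2.97407219 -0.00657353] [ 0.42182031 -0.05024585  2.04135637 -0.0035167   1.15317365 -0.49189931]
[[338.93883405   0.         250.00416221]
 [  0.         338.93883405 193.33047552]
 [  0.           0.           1.        ]] [[ 0.61006663  0.79233893 -0.00421   ]
 [ 0.75960404 -0.58333396  0.28761639]
 [ 0.22543383 -0.1786631  -0.95773644]] [-0.44263862 -0.22573222  0.27366046] cam at [0.37981383 0.26793557 0.32515537]
```

View pics/w1.png

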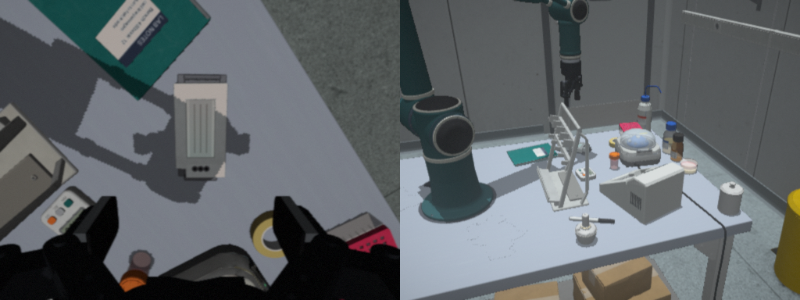

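The wrist view shows the cartridge whole at full-frame pixels (230-290, 95-225), with its stepped end at the bottom. The scene view shows the arm well clear of the rack.

```bash
cat > m2.py <<'E'
import numpy as np,cv2
from h import *
c=dict(np.load("wrist1.npz")); im=c["image"].astype(int); P=pts(c)
up=lambda m:max(cv2.findContours(m.astype(np.uint8),cv2.RETR_EXTERNAL,cv2.CHAIN_APPROX_NONE)[0],key=cv2.contourArea)
roi=np.zeros(P.shape[:2],bool); roi[85:245,205:310]=1
print(np.median(P[150:200,250:270,2]), im[180,205:310:5].tolist())
for nm,m in (("depth",(P[...,2]>.020)&(P[...,2]<.035)),("warm",im[...,0]-im[...,2]>-3)):
    m=cv2.medianBlur((m&roi).astype(np.uint8),5); m=cv2.morphologyEx(m,cv2.MORPH_CLOSE,np.ones((5,5)))
    k=up(m); w=np.array([cast(c,p[0],.026)[:2] for p in k],np.float32)*1000
    print(nm,cv2.minAreaRect(w),cv2.boundingRect(k))
E
python3 m2.py
```

```text
0.024060826090442498 [[61, 63, 67], [63, 66, 70], [63, 67, 72], [63, 66, 71], [95, 96, 96], [100, 102, 104], [98, 100, 101], [124, 129, 126], [119, 124, 122], [112, 117, 115], [109, 115, 111], [117, 123, 121], [106, 111, 108], [124, 129, 127], [97, 100, 100], [99, 101, 102], [99, 101, 102], [62, 64, 68], [61, 65, 69], [64, 65, 70], [62, 64, 71]]
depth ((436.4544372558594, 230.15826416015625), (59.59994125366211, 110.84268188476562), 52.75712966918945) (222, 107, 70, 121)
warm ((436.5312194824219, 231.0553436279297), (58.85149002075195, 114.15874481201172), 54.3481330871582) (222, 105, 69, 124)
```

```bash
sed -i 's/A=sum(R0@np.linalg.matrix_power(D,k) for k in range(N)).*/H=Ro.from_rotvec(dr\/2).as_matrix(); A=sum(R0@np.linalg.matrix_power(D,k)@H for k in range(N))/' plan.py; python3 - <<'E'
from plan import *
from workcell import bot
s=bot.read_state(); print(s["time"],s["tool_pos"])
plan(s["tool_pos"],s["tcp_rot"],[.4361,.2297,.05],target(0,-37.2),5)
E
```

```text
1.3333 [0.43597708 0.22793065 0.1611103 ]
N 5 turn [-0.0001 -0.0003 -0.0007] shift [0.0019 0.003  0.2222]
```

```bash
sed -i 's/@H for k/ for k/' plan.py; grep -n "A=sum" plan.py
```

```text
10:    H=Ro.from_rotvec(dr/2).as_matrix(); A=sum(R0@np.linalg.matrix_power(D,k) for k in range(N))
```

>>> {"method": "play_rows", "body": {
  "moves": [
    [[0,0,0,0.002,0.003,0.222,85],[0,0,0,0.002,0.003,0.222,85],[0,0,0,0.002,0.003,0.222,85],[0,0,0,0.002,0.003,0.222,85],[0,0,0,0.002,0.003,0.222,85]]
  ]
}}

```text
time: 1.75
tool_pos: [0.4357, 0.232, 0.0496]
tcp_rot: [0.997, 2.979, 0.001]
wrist_force: [0.1, 0.6, 0.2]
width: 0.999
grip_force: 0.0
```

>>> {"method": "play_rows", "body": {
  "moves": [
    [[0,0,0,0,0,0.15,85],[0,0,0,0,0,0.15,85],[0,0,0,0,0,0.12,85],[0,0,0,0,0,0.05,85],[0,0,0,0,0,0,85]]
  ]
}}

```text
time: 2.17
tool_pos: [0.4345, 0.2309, 0.002]
tcp_rot: [-0.998, -2.977, 0.003]
wrist_force: [0.5, 0.6, -0.8]
width: 0.998
grip_force: 0.0
```

>>> {"method": "play_rows", "body": {
  "moves": [
    [[0,0,0,0,0,0,50],[0,0,0,0,0,0,50],[0,0,0,0,0,0,50],[0,0,0,0,0,0,50],[0,0,0,0,0,0,50]]
  ],
  "newtons": 20
}}

```text
time: 2.58
tool_pos: [0.4368, 0.2303, 0.0041]
tcp_rot: [1.002, 2.977, 0.002]
wrist_force: [0.1, 0.7, 0.6]
width: 0.59
grip_force: 0.0
```

```bash
python3 - <<'E'
from workcell import bot, vision
import cv2,numpy as np
c=vision.read_camera("wrist"); np.savez("wrist2.npz",**c)
s=bot.read_state(); print(s["time"],s["tool_pos"],s["width"],s["grip_force"],s["wrist_force"])
t=vision.read_camera("top"); z=cv2.resize(t["image"][175:255,130:220],(432,384),interpolation=cv2.INTER_CUBIC)
cv2.imwrite("pics/w2.png",cv2.resize(np.hstack([c["image"],z])[:,:,::-1],(800,325)))
E
```

```text
2.6333 [0.43668371 0.23022733 0.00394313] 0.5825515290468171 0.0 [-0.83191378 -0.02674878  1.12692232]
```

View pics/w2.png

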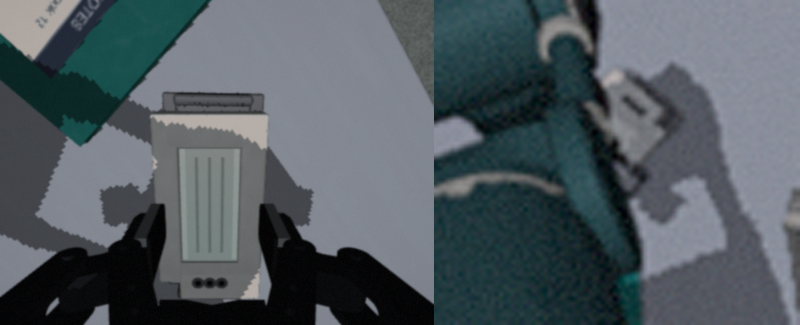

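The wrist view shows the fingers on both sides of the cartridge at mid-length, inner faces near columns 163 and 260. It is not clear whether they overlap its edges at 152 and 267, so I'll check the finger heights.

```bash
python3 - <<'E'
import numpy as np,cv2
from h import *
c=dict(np.load("wrist2.npz")); P=pts(c); im=c["image"]
ex=np.array([np.cos(np.radians(-37.2)),np.sin(np.radians(-37.2))]); ey=np.array([-ex[1],ex[0]])
d=P[...,:2]-[.4361,.2297]; X=1000*d@ex; Y=1000*d@ey
for v in (245,260,275,290,305,320):
    print(v,[(u,int(im[v,u].max()),int(X[v,u]),int(Y[v,u]),int(1000*P[v,u,2])) for u in list(range(170,215,6))+list(range(290,350,6))])
E
```

```text
245 [(170, 76, 7, -42, 0), (176, 43, -11, -29, 38), (182, 34, -11, -26, 38), (188, 10, -11, -24, 38), (194, 50, -8, -22, 32), (200, 109, -5, -21, 26), (206, 109, -4, -18, 25), (212, 88, -4, -16, 24), (290, 110, -4, 20, 25), (296, 108, -4, 22, 25), (302, 108, -4, 26, 23), (308, 7, -9, 26, 34), (314, 31, -11, 28, 38), (320, 35, -10, 31, 38), (326, 68, 7, 43, 0), (332, 75, 7, 46, 0), (338, 76, 7, 49, 0), (344, 76, 7, 53, -1)]
260 [(170, 34, -11, -29, 51), (176, 33, -10, -26, 51), (182, 8, -11, -24, 52), (188, 3, -8, -23, 47), (194, 23, -1, -23, 34), (200, 112, 2, -21, 25), (206, 111, 2, -18, 25), (212, 88, 2, -16, 25), (290, 110, 3, 20, 25), (296, 107, 2, 23, 25), (302, 108, 3, 26, 24), (308, 6, -2, 26, 36), (314, 8, -9, 26, 48), (320, 29, -10, 28, 51), (326, 33, -11, 30, 52), (332, 25, -11, 33, 51), (338, 8, -6, 37, 43), (344, 33, -7, 40, 44)]
275 [(170, 36, -11, -26, 63), (176, 6, -11, -24, 63), (182, 3, -9, -23, 59), (188, 0, -2, -23, 48), (194, 8, 4, -23, 35), (200, 108, 11, -22, 24), (206, 107, 10, -19, 26), (212, 88, 10, -16, 25), (290, 107, 10, 20, 26), (296, 108, 10, 23, 25), (3
[... 762 characters left out ...]
5, 27, -19, 25), (212, 97, 27, -17, 25), (290, 105, 26, 21, 26), (296, 104, 27, 24, 25), (302, 105, 27, 27, 25), (308, 123, 45, 35, 0), (314, 5, 7, 26, 54), (320, 5, 0, 26, 63), (326, 10, -1, 28, 67), (332, 6, -12, 25, 83), (338, 7, -11, 27, 81), (344, 8, -12, 29, 82)]
320 [(170, 6, -16, -19, 94), (176, 10, -17, -17, 95), (182, 0, 7, -23, 63), (188, 85, 36, -29, 24), (194, 102, 35, -26, 25), (200, 106, 35, -23, 25), (206, 102, 36, -20, 25), (212, 103, 35, -17, 25), (290, 101, 35, 21, 25), (296, 102, 36, 24, 25), (302, 102, 36, 27, 24), (308, 145, 56, 35, 0), (314, 135, 55, 39, 0), (320, 7, 5, 26, 66), (326, 6, -16, 21, 94), (332, 9, -17, 22, 95), (338, 5, -16, 24, 95), (344, 2, -16, 25, 95)]
```

```bash
python3 - <<'E'
import numpy as np,cv2
from h import *
c=dict(np.load("wrist2.npz")); P=pts(c); im=c["image"]
ex=np.array([np.cos(np.radians(-37.2)),np.sin(np.radians(-37.2))]); ey=np.array([-ex[1],ex[0]])
d=P[...,:2]-[.4361,.2297]; X=1000*d@ex; Y=1000*d@ey
for v in (200,215,225,230,235,240,243):
    print(v,[(u,int(im[v,u].max()),int(X[v,u]),int(Y[v,u]),int(1000*P[v,u,2])) for u in list(range(166,206,4))])
cv2.imwrite("pics/w3.png",cv2.resize(im[170:330,140:360][:,:,::-1],None,fx=3.6,fy=3.6,interpolation=cv2.INTER_CUBIC))
E
```

```text
200 [(166, 145, -18, -42, 0), (170, 145, -18, -40, -1), (174, 146, -18, -38, 0), (178, 144, -18, -36, 0), (182, 122, -26, -28, 25), (186, 112, -27, -26, 26), (190, 113, -26, -25, 25), (194, 113, -27, -23, 26), (198, 114, -26, -21, 24), (202, 113, -27, -19, 26)]
215 [(166, 146, -10, -43, 0), (170, 148, -9, -41, -1), (174, 146, -10, -38, 0), (178, 83, -10, -36, 0), (182, 102, -19, -28, 26), (186, 112, -19, -27, 25), (190, 113, -19, -25, 24), (194, 114, -19, -23, 26), (198, 113, -19, -21, 26), (202, 113, -19, -19, 25)]
225 [(166, 146, -4, -43, -1), (170, 128, -4, -41, 0), (174, 77, -4, -39, 0), (178, 77, -4, -37, -1), (182, 84, -4, -35, -1), (186, 111, -14, -27, 25), (190, 111, -14, -25, 24), (194, 111, -14, -23, 25), (198, 114, -15, -21, 27), (202, 113, -14, -20, 25)]
230 [(166, 75, -1, -43, 0), (170, 74, -1, -41, 0), (174, 75, -1, -39, 0), (178, 75, -1, -37, 0), (182, 91, -1, -35, 0), (186, 111, -12, -27, 26), (190, 109, -12, -25, 24), (194, 109, -12, -24, 25), (198, 111, -12, -22, 26), (202, 110, -12, -20, 25)]
235 [(166, 77, 1, -44, -1), (170, 76, 1, -41, 0), (174, 76, 1, -39, 0), (178, 74, 1, -37, 0), (182, 85, 1, -35, 0), (186, 111, -9, -27, 25), (190, 109, -9, -25, 25), (194, 111, -9, -24, 25), (198, 111, -10, -22, 25), (202, 109, -9, -20, 24)]
240 [(166, 76, 4, -43, 0), (170, 76, 4, -41, 0), (174, 76, 4, -39, 0), (178, 64, 4, -37, -1), (182, 58, 4, -35, 0), (186, 82, -7, -27, 25), (190, 72, -7, -26, 25), (194, 102, -7, -24, 25), (198, 109, -7, -22, 25), (202, 112, -7, -20, 26)]
243 [(166, 76, 6, -44, 0), (170, 78, 6, -41, 0), (174, 74, 6, -40, 0), (178, 38, -11, -28, 37), (182, 38, -10, -27, 36), (186, 36, -11, -25, 36), (190, 3, -11, -23, 36), (194, 61, -8, -23, 32), (198, 107, -5, -22, 25), (202, 112, -6, -20, 25)]
```

View pics/w3.png

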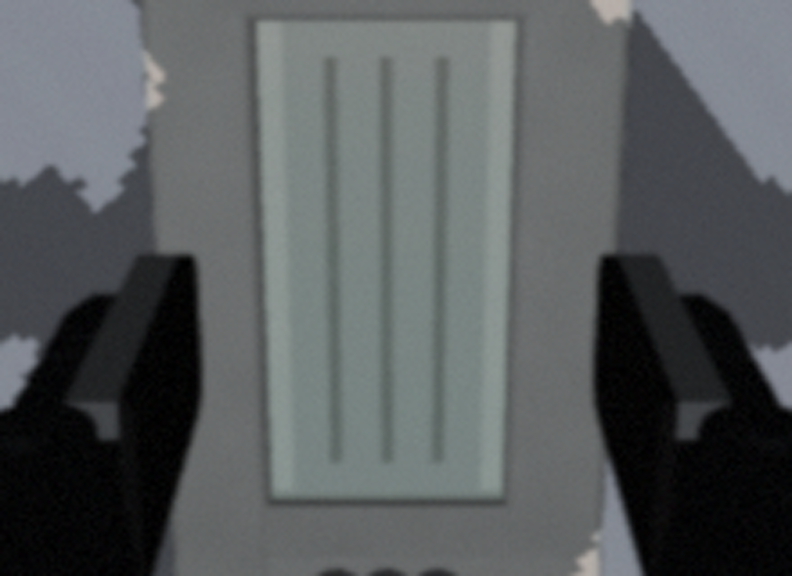

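The crop shows both fingertips lying over the cartridge's top face, with their lower edges at crop (165,255) and (630,255). By depth they are at z≈35 mm, about 30 mm short of the reported TCP, so the true finger ends are farther back than the tool frame says. I'll open, go lower in steps and re-measure.

>>> {"method": "play_rows", "body": {
  "moves": [
    [[0,0,0,0,0,0,76],[0,0,0,0,0,0,76],[0,0,0,0,0,0,76],[0,0,0,0,0,0,76]]
  ]
}}

```text
time: 3.02
tool_pos: [0.4362, 0.23, 0.0034]
tcp_rot: [-1.002, -2.977, 0.0]
wrist_force: [0.2, 0.0, -0.4]
width: 0.891
grip_force: 0.0
```

```bash
cat > tip.py <<'E'
from workcell import bot, vision
import numpy as np
from h import *
def run(c,s):
    from scipy.spatial.transform import Rotation as Ro
    R=Ro.from_rotvec(s["tcp_rot"]).as_matrix()
    T=(pts(c)-s["tool_pos"])@R*1000   # points in tool frame, mm
    im=c["image"].max(2); ok=(c["depth"]>.03)&(im<45)
    # camera sees +x or -x face of finger; dark points near tool, pad face region
    for sgn in(-1,1):
        k=ok&(abs(T[...,0])<13)&(T[...,1]*sgn>15)&(T[...,1]*sgn<60)&(T[...,2]>-70)&(T[...,2]<15)
        q=T[k]; print(sgn,"n",len(q),"tip tool z: max %.1f, 98pct %.1f"%(q[:,2].max(),np.percentile(q[:,2],98)),"inner y near tip",np.percentile(abs(q[q[:,2]>np.percentile(q[:,2],85)][:,1]),[2,98]),"x",np.percentile(q[:,0],[2,98]))
if __name__=="__main__":
    c=vision.read_camera("wrist"); s=bot.read_state(); print(s["time"],s["tool_pos"],s["width"]*85.4,s["wrist_force"]); run(c,s)
E
python3 tip.py
```

```text
3.0667 [0.43620677 0.23002488 0.00334483] 75.85182024705355 [-0.12270085 -0.43830662 -0.98806737]
-1 n 2723 tip tool z: max -32.4, 98pct -35.5 inner y near tip [36.76371009 48.56856739] x [-9.15723958 11.63173271]
1 n 2695 tip tool z: max 4.2, 98pct -34.6 inner y near tip [38.6823628  49.57541617] x [-9.43599194 11.58816894]
```

>>> {"method": "play_rows", "body": {
  "moves": [
    [[0,0,0,0,0,0.07,76],[0,0,0,0,0,0.07,76],[0,0,0,0,0,0.07,76],[0,0,0,0,0,0.07,76],[0,0,0,0,0,0,76]]
  ]
}}

```text
time: 3.48
tool_pos: [0.4344, 0.2292, -0.0268]
tcp_rot: [-1.001, -2.975, 0.004]
wrist_force: [-0.7, -0.4, -0.5]
width: 0.894
grip_force: 0.0
```

```bash
python3 tip.py
```

```text
3.5333 [ 0.43483464  0.22946102 -0.02612791] 75.98611650560744 [-0.25442459  0.26548831 -0.55368649]
-1 n 2806 tip tool z: max -24.7, 98pct -34.7 inner y near tip [37.14228953 49.00004429] x [-9.12522119 11.82092208]
1 n 2811 tip tool z: max -24.8, 98pct -33.5 inner y near tip [38.29330723 49.66226237] x [-9.21582132 11.78304659]
```

>>> {"method": "play_rows", "body": {
  "moves": [
    [[0,0,0,0,0,0,52],[0,0,0,0,0,0,52],[0,0,0,0,0,0,52],[0,0,0,0,0,0,52],[0,0,0,0,0,0,52]]
  ],
  "newtons": 20
}}

```text
time: 3.95
tool_pos: [0.4363, 0.2301, -0.0245]
tcp_rot: [1.002, 2.977, 0.0]
wrist_force: [-0.5, -0.5, -1.7]
width: 0.701
grip_force: 22.9
```

>>> {"method": "play_rows", "body": {
  "moves": [
    [[0,0,0,0,0,-0.05,52],[0,0,0,0,0,-0.2,52],[0,0,0,0,0,-0.35,52],[0,0,0,0,0,-0.35,52],[0,0,0,0,0,-0.35,52]]
  ]
}}

```text
time: 4.37
tool_pos: [0.4355, 0.2297, 0.1067]
tcp_rot: [-1.002, -2.977, 0.001]
wrist_force: [1.6, 0.3, -1.9]
width: 0.701
grip_force: 22.9
```

>>> {"method": "play_rows", "body": {
  "moves": [
    [[0,0,0,0,0,-0.35,52],[0,0,0,0,0,-0.35,52],[0,0,0,0,0,-0.35,52],[0,0,0,0,0,-0.2,52],[0,0,0,0,0,0,52]]
  ]
}}

```text
time: 4.78
tool_pos: [0.4395, 0.2316, 0.2374]
tcp_rot: [0.999, 2.969, 0.013]
wrist_force: [0.6, 0.4, -0.3]
width: 0.695
grip_force: 23.0
```

```bash
cat > hold.py <<'E'
from workcell import bot, vision
import numpy as np,cv2,sys
from h import *
from scipy.spatial.transform import Rotation as Ro
c=vision.read_camera("wrist"); s=bot.read_state(); print(s["time"],s["tool_pos"],s["tcp_rot"],s["width"]*85.4,s["grip_force"],s["wrist_force"],s["q"])
R=Ro.from_rotvec(s["tcp_rot"]).as_matrix(); T=(pts(c)-s["tool_pos"])@R*1000
im=c["image"].astype(int)
k=(im.max(2)>70)&(abs(T[...,1])<36)&(abs(T[...,0])<75)&(T[...,2]>-65)&(T[...,2]<-35)
q=T[k]; A=np.c_[q[:,:2],np.ones(len(q))]; co=np.linalg.lstsq(A,q[:,2],rcond=None)[0]
print("n",len(q),"top plane tool z at 0: %.1f"%co[2],"slopes",co[:2],"median",np.median(q[:,2]))
m=cv2.medianBlur(k.astype(np.uint8),5); cs=max(cv2.findContours(m,cv2.RETR_EXTERNAL,cv2.CHAIN_APPROX_NONE)[0],key=cv2.contourArea)
m=cv2.morphologyEx(m,cv2.MORPH_CLOSE,np.ones((9,9)))
cs=max(cv2.findContours(m,cv2.RETR_EXTERNAL,cv2.CHAIN_APPROX_NONE)[0],key=cv2.contourArea)[:,0,:]
# rays onto plane tool z=-50.5
K=c["K"]; Cw=-c["R"].T@c["t"]; Ct=(Cw-s["tool_pos"])@R*1000
d=np.c_[cs,np.ones(len(cs))]@np.linalg.inv(K).T@c["R"]@R
zt=float(co[2]); E=Ct+d*((zt-Ct[2])/d[:,2])[:,None]
print(cv2.minAreaRect(E[:,:2].astype(np.float32)),E.min(0),E.max(0))
for lo in range(-60,64,8):
    r=E[(E[:,0]>=lo)&(E[:,0]<lo+8)]
    if len(r): print(lo,r[:,1].min().round(1),r[:,1].max().round(1))
cv2.imwrite("pics/hold.png",c["image"][:,:,::-1]); np.savez("hold.npz",**c)
E
python3 hold.py
```

```text
4.8333 [0.43809592 0.23096571 0.23410118] [1.00022912 2.97259222 0.00776016] 59.585824311487706 22.98715353012085 [-0.5337791  -0.07559472 -1.37776005] [ 4.34879004e-01 -1.02254306e-01  1.95013879e+00 -6.88034060e-06
  1.28651420e+00 -4.86748845e-01]
n 33171 top plane tool z at 0: -52.7 slopes [-0.00675487 -0.00355198] median -52.897297375043806
((9.095306396484375, 2.000762939453125), (60.05683135986328, 92.5124282836914), 89.96124267578125) [-37.14130697 -28.01218788 -52.69641731] [ 55.36957237  32.05393828 -52.69641731]
-44 -26.5 31.7
-36 -27.6 32.0
-28 -27.6 32.1
-20 -28.0 32.0
-12 -27.9 31.5
-4 -27.6 31.5
4 -27.5 31.6
12 -27.6 31.8
20 -27.6 32.0
28 -27.6 32.0
36 -27.6 32.0
44 -27.6 32.0
52 -27.5 32.0
```

```bash
python3 - <<'E'
from plan import *
from workcell import bot
s=bot.read_state(); print(s["time"],s["tool_pos"])
R1=target(0,-71.8,30); O=np.array([.5343,-.1327,.068]); print(-R1[:,2])
plan(s["tool_pos"],s["tcp_rot"],O+.15*-R1[:,2],R1,13)
E
```

```text
4.8333 [0.43809592 0.23096571 0.23410118]
[-0.15616746  0.47498603  0.8660254 ]
N 13 turn [ 0.0254 -0.0779  0.0905] shift [-0.2055 -0.0902  0.0822]
```

>>> {"method": "play_rows", "body": {
  "moves": [
    [[0.025,-0.078,0.09,-0.205,-0.09,0.082,52],[0.025,-0.078,0.09,-0.205,-0.09,0.082,52],[0.025,-0.078,0.09,-0.205,-0.09,0.082,52],[0.025,-0.078,0.09,-0.205,-0.09,0.082,52],[0.025,-0.078,0.09,-0.205,-0.09,0.082,52]]
  ]
}}

```text
time: 5.25
tool_pos: [0.4816, 0.1241, 0.1957]
tcp_rot: [1.261, 2.692, -0.187]
wrist_force: [0.7, 0.2, -0.6]
width: 0.7
grip_force: 22.9
```

>>> {"method": "play_rows", "body": {
  "moves": [
    [[0.025,-0.078,0.09,-0.205,-0.09,0.082,52],[0.025,-0.078,0.09,-0.205,-0.09,0.082,52],[0.025,-0.078,0.09,-0.205,-0.09,0.082,52],[0.025,-0.078,0.09,-0.205,-0.09,0.082,52],[0.025,-0.078,0.09,-0.205,-0.09,0.082,52]]
  ]
}}

```text
time: 5.67
tool_pos: [0.5055, 0.0082, 0.1869]
tcp_rot: [1.469, 2.379, -0.347]
wrist_force: [-0.8, -0.5, -0.9]
width: 0.698
grip_force: 22.9
```

>>> {"method": "play_rows", "body": {
  "moves": [
    [[0.025,-0.078,0.09,-0.205,-0.09,0.082,52],[0.025,-0.078,0.09,-0.205,-0.09,0.082,52],[0.025,-0.078,0.09,-0.205,-0.09,0.082,52],[0,0,0,0,0,0,52],[0,0,0,0,0,0,52]]
  ]
}}

```text
time: 6.08
tool_pos: [0.5072, -0.062, 0.1921]
tcp_rot: [1.571, 2.184, -0.431]
wrist_force: [0.7, 0.8, -1.2]
width: 0.7
grip_force: 22.9
```

```bash
python3 hold.py; python3 - <<'E'
from plan import *
from workcell import bot,vision
import cv2
s=bot.read_state(); print(s["time"],s["tool_pos"])
R1=target(0,-71.8,30); O=np.array([.5343,-.1327,.068])
R0=Ro.from_rotvec(s["tcp_rot"]).as_matrix(); print("in deck frame mm",(s["tool_pos"]-O)@(R1*[-1,1,-1])*1000,"rot err deg",np.degrees(Ro.from_matrix(R0.T@R1).as_rotvec()))
a=cv2.imread("pics/hold.png"); b=vision.read_camera("scene")["image"][:,:,::-1]
cv2.imwrite("pics/w4.png",cv2.resize(np.hstack([a,b]),(800,300)))
E
```

```text
6.1333 [ 0.50784978 -0.06144833  0.19268689] [ 1.57067161  2.18362169 -0.42958431] 59.612377495035894 22.94574111700058 [ 0.3608388   0.56664141 -0.73663359] [ 0.19581904 -0.08495305  2.10664485 -0.58106082  1.12891513  0.12887977]
n 33117 top plane tool z at 0: -49.2 slopes [-0.00748339  0.00208915] median -49.433861638063874
((10.121147155761719, -0.25237083435058594), (91.68254089355469, 60.00519943237305), 0.01478456798940897) [-35.71276302 -30.2608387  -49.19509609] [ 55.95946581  29.75616645 -49.19509609]
-36 -29.9 29.7
-28 -29.9 29.7
-20 -30.3 29.7
-12 -30.2 29.7
-4 -30.1 29.7
4 -29.8 29.2
12 -29.9 29.3
20 -29.9 29.8
28 -29.9 29.8
36 -29.9 29.7
44 -29.9 29.7
52 -29.9 29.7
6.1333 [ 0.50784978 -0.06144833  0.19268689]
in deck frame mm [ -3.42981908  -2.87257999 145.95623091] rot err deg [-0.29082926 -0.04887712  0.42329504]
```

View pics/w4.png

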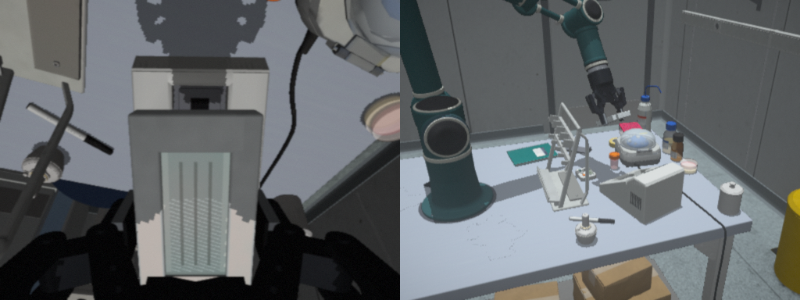

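The wrist view shows the cartridge held square, and behind it the reader's front with the bay's lower end at about view (173-222, 82-110), in line with it. The scene view shows the arm clear of the rack. I'll check the bay's position in this view too.

```bash
python3 - <<'E'
from plan import *
import cv2
from h import *
c=dict(np.load("hold.npz")); P=pts(c); im=c["image"].astype(int)
R1=target(0,-71.8,30); M=R1*[-1,1,-1]; O=np.array([.5343,-.1327,.068])
D=(P-O)@M*1000
K=c["K"]; C=-c["R"].T@c["t"]; v,u=np.mgrid[0:384,0:512]
d=np.stack([u,v,np.ones_like(u)],-1)@np.linalg.inv(K).T@c["R"]; X=C+d*(((O-C)@M[:,2])/(d@M[:,2]))[...,None]; E=(X-O)@M*1000
k=(abs(D[...,2])<6)&(abs(E[...,1])<75)&(E[...,0]>-75)&(E[...,0]<-20)&(im.min(2)>100)
q=D[k]; A=np.c_[q[:,:2],np.ones(len(q))]; print("deck plane n",len(q),np.linalg.lstsq(A,q[:,2],rcond=None)[0])
for vv in range(72,146,6):
    g=im[vv].min(1); 
    s=np.where((E[vv,:,1]>-90)&(E[vv,:,1]<90))[0]; df=np.diff(g[s].astype(float)); j=np.where(abs(df)>18)[0]
    print(vv,"x %.0f"%E[vv,256,0],[(int(s[i]),round(float(E[vv,s[i]:s[i]+2,1].mean()),1),int(df[i])) for i in j])
for uu in (235,250,265):
    g=im[:,uu].min(1).astype(float)[70:146]; df=np.diff(g); j=np.where(abs(df)>14)[0]
    print(uu,[(int(i+70),round(float(E[i+70:i+72,uu,0].mean()),1),int(df[i])) for i in j])
E
```

```text
deck plane n 4337 [-0.00453153 -0.0036391   1.52988532]
72 x -94 [(172, -72.0, -21), (173, -71.1, -28), (294, 33.6, 23)]
78 x -89 [(170, -74.0, -28), (171, -73.1, -28), (339, 72.9, 23), (340, 73.7, 30)]
84 x -84 [(168, -76.1, -24), (169, -75.2, -32), (341, 75.0, 24), (342, 75.9, 32)]
90 x -79 [(220, -30.6, -25), (288, 29.0, 21), (289, 29.9, 21)]
96 x -74 [(220, -30.7, -24), (221, -29.9, -33), (288, 29.2, 27), (289, 30.1, 21)]
102 x -69 [(219, -31.7, -23), (220, -30.8, -24), (288, 29.4, 27), (289, 30.3, 26)]
108 x -64 [(221, -30.0, -22), (222, -29.1, -19), (288, 29.6, 32), (289, 30.5, 22)]
114 x -58 [(218, -32.8, -21), (219, -31.9, -31), (220, -31.0, -22), (291, 32.5, 34), (292, 33.4, 25)]
120 x -53 [(218, -32.9, -19), (219, -32.0, -29), (220, -31.1, -23), (290, 31.8, 19), (291, 32.7, 32), (292, 33.6, 21)]
126 x -48 [(218, -33.0, -19), (219, -32.1, -30), (220, -31.2, -21), (290, 32.1, 28), (291, 33.0, 31)]
132 x -42 [(218, -33.1, -20), (219, -32.2, -28), (220, -31.3, -23), (243, -10.4, -25), (266, 10.5, 25), (267, 11.4, 20), (290, 32.3, 35), (291, 33.2, 27)]
138 x -37 [(219, -32.3, -26), (220, -31.4, -24), (243, -10.4, -25), (244, -9.5, -19), (266, 10.6, 27), (267, 11.5, 20), (290, 32.5, 34), (291, 33.4, 24)]
144 x -32 [(167, -80.2, -20), (331, 70.2, 19), (332, 71.2, 27), (333, 72.1, 19)]
235 [(108, -63.1, -16), (119, -53.5, 15), (127, -46.4, 18)]
250 [(109, -62.3, -16), (125, -48.2, -15)]
265 [(109, -62.4, -20), (125, -48.4, -18)]
```

```bash
cat > go.py <<'E'
import sys
from plan import *
from workcell import bot
s=bot.read_state()
R1=target(0,-71.8,30); M=R1*[-1,1,-1]; O=np.array([.5343,-.1327,.068])
R0=Ro.from_rotvec(s["tcp_rot"]).as_matrix()
print(s["time"],"deck mm",((s["tool_pos"]-O)@M*1000).round(2),"rot err deg",np.degrees(Ro.from_matrix(R0.T@R1).as_rotvec()).round(2),"force deck",(s["wrist_force"]@M).round(2),"w",s["width"]*85.4,s["grip_force"])
t=np.array([float(x) for x in sys.argv[1:4]])/1000; plan(s["tool_pos"],s["tcp_rot"],O+M@t,R1,int(sys.argv[4]))
E
python3 go.py 0 0.3 -15 8
```

```text
6.1833 deck mm [ -3.26  -2.34 146.5 ] rot err deg [-0.23 -0.03  0.42] force deck [-1.17  0.15 -0.82] w 59.40189503611261 22.94597178697586
N 8 turn [-0.001  -0.0001  0.0018] shift [-0.0042  0.0037  0.2019]
```

>>> {"method": "play_rows", "body": {
  "moves": [
    [[-0.001,0,0.002,-0.004,0.004,0.2,52],[-0.001,0,0.002,-0.004,0.004,0.2,52],[-0.001,0,0.002,-0.004,0.004,0.2,52],[-0.001,0,0.002,-0.004,0.004,0.2,52],[-0.001,0,0.002,-0.004,0.004,0.2,52]]
  ]
}}

```text
time: 6.6
tool_pos: [0.5274, -0.1097, 0.1082]
tcp_rot: [1.573, 2.177, -0.422]
wrist_force: [-0.4, -0.3, -1.5]
width: 0.697
grip_force: 23.0
```

>>> {"method": "play_rows", "body": {
  "moves": [
    [[-0.001,0,0.002,-0.004,0.004,0.2,52],[-0.001,0,0.002,-0.004,0.004,0.2,52],[-0.001,0,0.002,-0.004,0.004,0.15,52],[0,0,0,0,0,0,52],[0,0,0,0,0,0,52]]
  ]
}}

```text
time: 7.02
tool_pos: [0.5364, -0.1367, 0.0611]
tcp_rot: [1.577, 2.175, -0.422]
wrist_force: [0.1, -0.5, -0.7]
width: 0.697
grip_force: 22.9
```

```bash
python3 hold.py; python3 go.py 0 0.3 -30 5
```

```text
7.0667 [ 0.53724864 -0.13652124  0.0621398 ] [ 1.57583816  2.17379847 -0.42041181] 59.76343058416317 22.934980988502502 [ 0.05990813  0.40018722 -0.59011153] [ 0.03074682  0.1129556   2.18491313 -0.71561817  0.82001558  0.20788596]
n 33190 top plane tool z at 0: -49.1 slopes [-0.00970989  0.00271106] median -49.294705647133085
((10.629585266113281, -0.38590049743652344), (60.000038146972656, 91.62744903564453), 89.96377563476562) [-35.20218329 -30.37154577 -49.05688794] [ 56.45993256  29.6340268  -49.05688794]
-36 -30.0 29.6
-28 -30.0 29.6
-20 -30.4 29.6
-12 -30.3 29.6
-4 -30.2 29.5
4 -30.0 29.2
12 -30.2 29.3
20 -30.0 29.6
28 -30.0 29.6
36 -30.0 29.6
44 -30.0 29.6
52 -30.0 29.6
7.0667 deck mm [ 1.01  1.61 -7.35] rot err deg [ 0.08  0.04 -0.1 ] force deck [-0.61  0.18 -0.33] w 59.76343058416317 22.934980988502502
N 5 turn [ 0.0005  0.0002 -0.0007] shift [ 0.002  -0.0027  0.0453]
```

View pics/hold.png

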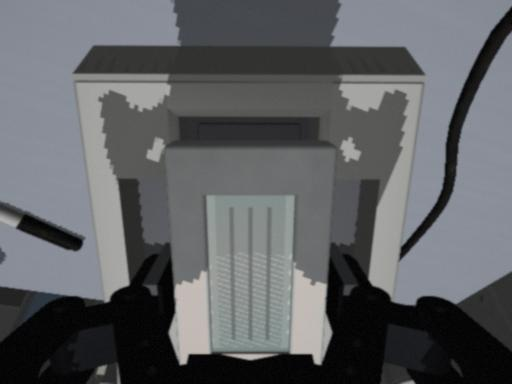

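The wrist view shows the cartridge just above the bay. The bay's front edge is at about row 115, between columns 167 and 332, with the wells on either side at columns 120-165 and 340-380. I'll measure the relative offset in this same view.

```bash
cat > rel.py <<'E'
from plan import *
from h import *
c=dict(np.load("hold.npz")); im=c["image"].astype(float).min(2)
R1=target(0,-71.8,30); M=R1*[-1,1,-1]; O=np.array([.5343,-.1327,.068])
K=c["K"]; C=-c["R"].T@c["t"]; v,u=np.mgrid[0:384,0:512]
d=np.stack([u,v,np.ones_like(u)],-1)@np.linalg.inv(K).T@c["R"]
def E(h): 
    Q=O+M[:,2]*h/1000; X=C+d*(((Q-C)@M[:,2])/(d@M[:,2]))[...,None]; return (X-O)@M*1000
e=E(1.5)
def edges(line,co,th):
    df=np.diff(line); return [(round(float((co[i]+co[i+1])/2),1),int(df[i])) for i in np.where(abs(df)>th)[0]]
print("bay sides y");
for vv in (118,124,130,136): print(vv,edges(im[vv,100:400],e[vv,100:400,1],14))
print("bay front x")
for uu in (195,215,250,285,305): print(uu,edges(im[75:160,uu],e[75:160,uu,0],9))
print("wells rows, outer y")
for vv in (190,210,230): print(vv,edges(im[vv,60:440],e[vv,60:440,1],14))
for uu in (135,365): print(uu,edges(im[140:260,uu],e[140:260,uu,0],14))
E
python3 rel.py
```

```text
bay sides y
118 [(-65.2, -18), (-64.7, -22)]
124 [(-65.5, -26), (-65.1, -30)]
130 [(-66.3, -24), (-65.9, -27)]
136 [(-65.3, -23), (-64.8, -32)]
bay front x
195 [(-77.2, 11), (-63.1, -11), (-62.7, -17), (-62.2, -10), (-49.1, 10), (-48.7, 11), (-48.2, 11)]
215 [(-63.1, -12), (-62.6, -18), (-49.6, 11), (-48.7, 10), (-48.2, 11)]
250 [(-63.1, -11), (-62.6, -18), (-60.4, -10), (-48.6, 12)]
285 [(-62.6, -21), (-62.2, -12), (-49.1, 11), (-48.2, 11)]
305 [(-63.0, -10), (-62.6, -20), (-62.1, -11), (-49.5, 11), (-48.1, 13)]
wells rows, outer y
190 [(-62.3, -26), (-61.8, -42), (-61.3, -40), (-52.7, 16), (-52.2, 15), (65.1, 25), (65.6, 24)]
210 [(-62.4, -15), (-62.0, -43), (-61.5, -42), (-61.0, -17), (-52.7, 17), (-52.2, 15), (-20.5, 22), (-20.0, 28), (22.4, -24), (22.9, -17), (61.8, 18), (62.3, 46), (62.8, 33), (88.6, -28), (89.1, -47), (89.6, -34)]
230 [(-88.9, 17), (-62.1, -36), (-61.6, -51), (-61.1, -22), (-52.2, 16), (-51.7, 18), (-20.4, 25), (-19.9, 25), (22.2, -25), (22.7, -22), (61.9, 29), (62.4, 47), (62.9, 26), (82.7, -30), (83.2, -43), (83.7, -29), (88.2, 36), (88.7, 35), (89.2, 28)]
135 [(-34.0, -18)]
365 [(-33.8, -16), (-33.3, -15)]
```

```bash
python3 - <<'E'
from plan import *
from h import *
import cv2
c=dict(np.load("top0.npz")); g=c["image"].min(2).astype(np.float32)
R1=target(0,-71.8,30); M=R1*[-1,1,-1]; O=np.array([.5343,-.1327,.068])
def prof(y0s,xs,swap=False):
    acc=[]
    for y in y0s:
        D=np.array([(x,y,0) if not swap else (y,x,0) for x in xs])/1000
        q=(O+D@M.T)@c["R"].T+c["t"]; q=q@c["K"].T; uv=(q[:,:2]/q[:,2:]).astype(np.float32)
        acc.append(cv2.remap(g,uv[:,:1],uv[:,1:],cv2.INTER_LINEAR)[:,0])
    return np.mean(acc,0)
xs=np.arange(-76,78,2.)
for n,ys,sw in(("x prof y=+48",(44,48,52),0),("y=-48",(-52,-48,-44),0),("y=+20",(17,20,23),0),("y=-8",(-12,-8,-4),0),("yprof x=+0",(-15,-8,0,8,15),1),("yprof x=-45",(-50,-45,-40),1)):
    p=prof(ys,xs,sw); print(n,[(int(a),int(b)) for a,b in zip(xs,p)])
E
```

```text
x prof y=+48 [(-76, 125), (-74, 133), (-72, 134), (-70, 134), (-68, 133), (-66, 133), (-64, 133), (-62, 134), (-60, 134), (-58, 134), (-56, 134), (-54, 134), (-52, 133), (-50, 132), (-48, 133), (-46, 132), (-44, 133), (-42, 135), (-40, 134), (-38, 131), (-36, 126), (-34, 115), (-32, 103), (-30, 96), (-28, 93), (-26, 91), (-24, 85), (-22, 76), (-20, 73), (-18, 75), (-16, 75), (-14, 73), (-12, 73), (-10, 74), (-8, 75), (-6, 75), (-4, 73), (-2, 72), (0, 74), (2, 74), (4, 72), (6, 72), (8, 72), (10, 72), (12, 73), (14, 74), (16, 74), (18, 72), (20, 63), (22, 54), (24, 68), (26, 98), (28, 125), (30, 135), (32, 136), (34, 135), (36, 133), (38, 133), (40, 133), (42, 134), (44, 133), (46, 132), (48, 134), (50, 135), (52, 134), (54, 134), (56, 133), (58, 133), (60, 134), (62, 133), (64, 133), (66, 134), (68, 134), (70, 129), (72, 113), (74, 91), (76, 88)]
y=-48 [(-76, 127), (-74, 133), (-72, 134), (-70, 134), (-68, 133), (-66, 133), (-64, 134), (-62, 134), (-60, 133), (-58, 132), (-56, 132), (-54, 132), (-52, 132), (-50, 133), (-48, 133), (-46, 133), (-44, 132), (-42, 132), (-40, 133), (-38, 
[... 3240 characters left out ...]
 (-52, 133), (-50, 133), (-48, 133), (-46, 134), (-44, 133), (-42, 132), (-40, 133), (-38, 130), (-36, 121), (-34, 104), (-32, 79), (-30, 59), (-28, 52), (-26, 63), (-24, 72), (-22, 75), (-20, 76), (-18, 75), (-16, 72), (-14, 66), (-12, 56), (-10, 47), (-8, 44), (-6, 44), (-4, 48), (-2, 48), (0, 43), (2, 44), (4, 48), (6, 51), (8, 59), (10, 66), (12, 74), (14, 77), (16, 76), (18, 77), (20, 76), (22, 72), (24, 65), (26, 57), (28, 56), (30, 74), (32, 101), (34, 123), (36, 132), (38, 134), (40, 135), (42, 134), (44, 133), (46, 133), (48, 133), (50, 132), (52, 133), (54, 135), (56, 134), (58, 133), (60, 133), (62, 134), (64, 133), (66, 133), (68, 133), (70, 133), (72, 132), (74, 129), (76, 123)]
```

Both cameras agree once the chamfer is taken into account: wells at x = -34 to +26, and the bay's inner front edge at about -62.6. So the bay's centre is at x≈-4 mm, y≈+0.5 in my deck frame, and I'm correcting the approach by that.

```bash
python3 go.py -3.8 0.7 -26 4
```

```text
7.0667 deck mm [ 1.01  1.61 -7.35] rot err deg [ 0.08  0.04 -0.1 ] force deck [-0.61  0.18 -0.33] w 59.76343058416317 22.934980988502502
N 4 turn [ 0.0007  0.0003 -0.0009] shift [ 0.012  -0.0023  0.0466]
```

>>> {"method": "play_rows", "body": {
  "moves": [
    [[0,0,0,0.012,-0.002,0.046,52],[0,0,0,0.012,-0.002,0.046,52],[0,0,0,0.012,-0.002,0.046,52],[0,0,0,0.012,-0.002,0.046,52],[0,0,0,0,0,0,52]]
  ]
}}

```text
time: 7.48
tool_pos: [0.5371, -0.1422, 0.0426]
tcp_rot: [1.577, 2.174, -0.422]
wrist_force: [-0.5, 0.4, -1.2]
width: 0.695
grip_force: 22.9
```

>>> {"method": "play_rows", "body": {
  "moves": [
    [[0,0,0,0,0,0,52],[0,0,0,0,0,0,52]]
  ]
}}

```text
time: 7.65
tool_pos: [0.5379, -0.1422, 0.0436]
tcp_rot: [1.576, 2.173, -0.421]
wrist_force: [0.1, -0.2, -0.1]
width: 0.699
grip_force: 22.9
```

```bash
python3 hold.py|head -4; python3 rel.py; python3 go.py -3.8 0.7 -44 6
```

```text
7.7 [ 0.53802559 -0.14216081  0.04379747] [ 1.57620902  2.17288673 -0.42057204] 59.584411379852384 22.94307142496109 [ 0.17608658 -0.08957987 -0.99240684] [ 0.01927807  0.14365154  2.19383894 -0.74354306  0.78498068  0.23697284]
n 33246 top plane tool z at 0: -49.8 slopes [-0.00921164  0.0002119 ] median -50.04265482482981
((10.203094482421875, 0.34966468811035156), (59.96824645996094, 91.63591003417969), 89.98402404785156) [-35.62283957 -29.63005232 -49.79656824] [ 56.01541753  30.3419787  -49.79656824]
-36 -29.3 30.3
bay sides y
118 [(-55.3, 34), (-54.9, 26), (-36.6, -24), (-36.2, -33), (41.1, 16), (58.2, -30), (58.6, -23)]
124 [(-54.0, 23), (-53.6, 20), (-39.2, -24), (-38.8, -30), (42.9, 26), (43.3, 28), (57.3, -21), (57.7, -32)]
130 [(-53.9, 22), (-53.5, 17), (-42.2, -23), (-41.8, -21), (-41.0, 15), (-40.2, -16), (-39.8, -23), (-39.4, -15), (44.3, 29), (44.7, 26), (46.3, -22), (46.7, -24), (47.5, 18), (52.3, -15), (52.7, -23), (53.1, -16), (53.9, 18), (54.3, 16), (56.8, -24), (57.2, -34)]
136 [(-46.5, -21)]
bay front x
195 [(-81.0, 11), (-80.6, 12), (-78.1, -10), (-77.3, 11), (-7
[... 592 characters left out ...]
), (-34.2, 18), (-18.3, 27), (-17.8, 26), (19.7, -25), (20.1, -16), (36.1, -20), (52.5, -18), (62.4, 16), (64.6, 15), (65.0, 26), (65.4, 25)]
230 [(-62.1, -40), (-61.6, -47), (-61.2, -17), (-52.0, 20), (-51.6, 16), (-18.2, 28), (-17.8, 25), (19.6, -26), (20.0, -22), (61.7, 18), (62.2, 48), (62.6, 35), (82.4, -15), (82.8, -32), (83.3, -40), (83.7, -32)]
135 [(-42.0, 28), (-41.6, 34), (-39.8, -18), (-39.4, -38)]
365 [(-46.5, 16), (-46.0, 32), (-45.6, 21), (-39.1, -19), (-38.7, -35), (-38.2, -15)]
7.7 deck mm [ -3.31   0.58 -26.04] rot err deg [ 0.08  0.06 -0.13] force deck [-0.37  0.14 -0.93] w 59.584411379852384 22.94307142496109
N 6 turn [ 0.0004  0.0004 -0.0008] shift [0.0008 0.0002 0.0299]
```

>>> {"method": "play_rows", "body": {
  "moves": [
    [[0,0,0,0.002,0,0.025,52],[0,0,0,0.002,0,0.025,52],[0,0,0,0.002,-0.001,0.025,52],[0,0,0,0,0,0.025,52],[0,0,0,0,0,0,52]]
  ]
}}

```text
time: 8.12
tool_pos: [0.5387, -0.1467, 0.0341]
tcp_rot: [1.577, 2.174, -0.422]
wrist_force: [-0.3, 0.2, -2.4]
width: 0.699
grip_force: 23.0
```

>>> {"method": "play_rows", "body": {
  "moves": [
    [[0,0,0,0,0,0.015,52],[0,0,0,0,0,0.015,52],[0,0,0,0,0,0.01,52],[0,0,0,0,0,0,52],[0,0,0,0,0,0,52]]
  ]
}}

```text
time: 8.53
tool_pos: [0.5398, -0.1484, 0.0312]
tcp_rot: [1.576, 2.173, -0.421]
wrist_force: [-0.5, 0.1, -0.9]
width: 0.697
grip_force: 23.0
```

```bash
python3 go.py -3.9 0.4 -44 4
```

```text
8.5333 deck mm [ -4.04   0.33 -40.17] rot err deg [ 0.06  0.06 -0.13] force deck [-0.6  -0.42 -0.64] w 59.53537855542091 22.950722873210907
N 4 turn [ 0.0005  0.0005 -0.0011] shift [-0.0003  0.0002  0.0096]
```

>>> {"method": "play_rows", "body": {
  "moves": [
    [[0,0,0,0,0,0.01,52],[0,0,0,0,0,0.01,52],[0,0,0,0,0,0.005,52],[0,0,0,0,0,0,52]]
  ]
}}

```text
time: 8.87
tool_pos: [0.5402, -0.1495, 0.0291]
tcp_rot: [1.576, 2.173, -0.421]
wrist_force: [-0.5, -0.1, -1.1]
width: 0.697
grip_force: 23.0
```

>>> {"method": "play_rows", "body": {
  "moves": [
    [[0,0,0,0,0,0.005,52],[0,0,0,0,0,0.005,52],[0,0,0,0,0,0.005,52],[0,0,0,0,0,0,52]]
  ]
}}

```text
time: 9.2
tool_pos: [0.5405, -0.1501, 0.028]
tcp_rot: [1.576, 2.173, -0.421]
wrist_force: [-2.8, 4.6, 4.2]
width: 0.699
grip_force: 23.7
```

```bash
python3 go.py -3.9 0.4 -46 4
```

```text
9.2 deck mm [ -4.     0.42 -43.89] rot err deg [ 0.07  0.06 -0.14] force deck [-2.41 -1.18  6.28] w 59.672176965408 23.713942766189575
N 4 turn [ 0.0006  0.0006 -0.0012] shift [-0.0002 -0.0001  0.0053]
```

>>> {"method": "play_rows", "body": {
  "moves": [
    [[0,0,0,0,0,0.006,52],[0,0,0,0,0,0.006,52],[0,0,0,0,0,0.006,52],[0,0,0,0,0,0.006,52],[0,0,0,0,0,0,52]]
  ]
}}

```text
time: 9.62
tool_pos: [0.5409, -0.1514, 0.0256]
tcp_rot: [1.576, 2.173, -0.421]
wrist_force: [-2.1, 3.1, 2.7]
width: 0.693
grip_force: 23.6
```

```bash
python3 go.py -3.9 0.4 -46 4
```

```text
9.6167 deck mm [ -3.98   0.42 -46.61] rot err deg [ 0.07  0.06 -0.13] force deck [-1.79 -1.01  4.18] w 59.144035220849815 23.60743671655655
N 4 turn [ 0.0006  0.0005 -0.0011] shift [-0.0002 -0.     -0.0015]
```

Pressing on steadily: 2.7 mm so far, at about 5–7 N.

>>> {"method": "play_rows", "body": {
  "moves": [
    [[0,0,0,0,0,0.006,52],[0,0,0,0,0,0.006,52],[0,0,0,0,0,0.006,52],[0,0,0,0,0,0.004,52],[0,0,0,0,0,0,52]]
  ]
}}

```text
time: 10.03
tool_pos: [0.5412, -0.1524, 0.0238]
tcp_rot: [1.576, 2.173, -0.421]
wrist_force: [-2.4, 2.7, 3.5]
width: 0.7
grip_force: 23.7
```

>>> {"method": "play_rows", "body": {
  "moves": [
    [[0,0,0,0,0,0.004,52],[0,0,0,0,0,0.004,52],[0,0,0,0,0,0,52]]
  ]
}}

```text
time: 10.28
tool_pos: [0.5413, -0.1525, 0.0237]
tcp_rot: [1.577, 2.173, -0.421]
wrist_force: [-5.9, 8.1, 10.2]
width: 0.697
grip_force: 24.7
```

```bash
python3 go.py -3.9 0.4 -46 4
```

```text
10.2833 deck mm [ -3.95   0.42 -48.87] rot err deg [ 0.06  0.07 -0.16] force deck [-3.11 -3.06 13.6 ] w 59.51023717949277 24.68940496444702
N 4 turn [ 0.0005  0.0006 -0.0014] shift [-0.0001 -0.0001 -0.0072]
```

>>> {"method": "play_rows", "body": {
  "moves": [
    [[0,0,0,0,0,-0.002,52],[0,0,0,0,0,0,72],[0,0,0,0,0,0,72],[0,0,0,0,0,0,72],[0,0,0,0,0,0,72]]
  ]
}}

```text
time: 10.7
tool_pos: [0.5413, -0.1529, 0.0231]
tcp_rot: [1.576, 2.173, -0.421]
wrist_force: [-0.6, 0.2, -0.2]
width: 0.841
grip_force: 0.0
```

>>> {"method": "play_rows", "body": {
  "moves": [
    [[0,0,0,0,0,-0.1,72],[0,0,0,0,0,-0.3,72],[0,0,0,0,0,-0.4,72],[0,0,0,0,0,-0.2,72],[0,0,0,0,0,0,72]]
  ]
}}

```text
time: 11.12
tool_pos: [0.5291, -0.1032, 0.1154]
tcp_rot: [1.573, 2.168, -0.411]
wrist_force: [1.3, 0.3, 0.3]
width: 0.849
grip_force: 0.0
```

>>> {"method": "play_rows", "body": {
  "moves": [
    [[0,0,0,0,0,0,72],[0,0,0,0,0,0,72]]
  ]
}}

```text
time: 11.28
tool_pos: [0.5251, -0.1051, 0.1095]
tcp_rot: [1.576, 2.174, -0.421]
wrist_force: [-0.6, 0.3, 0.9]
width: 0.842
grip_force: 0.0
```

```bash
cat > flush.py <<'E'
from plan import *; from h import *
from workcell import bot,vision
import cv2
R1=target(0,-71.8,30); M=R1*[-1,1,-1]; O=np.array([.5343,-.1327,.068])+M@[-.004,.0004,0]
for n in ("wrist","top"):
    cs=[vision.read_camera(n) for _ in range(3)]; c=cs[0]; c["depth"]=np.mean([x["depth"] for x in cs],0)
    D=(pts(c)-O)@M*1000; im=c["image"].min(2)
    f=(abs(D[...,2])<12)
    deck=f&(D[...,0]>-68)&(D[...,0]<60)&(abs(D[...,1])>66)&(abs(D[...,1])<74)
    front=f&(D[...,0]<-64)&(D[...,0]>-70)&(abs(D[...,1])<60)
    k=deck|front; q=D[k]; co=np.linalg.lstsq(np.c_[q[:,:2],np.ones(len(q))],q[:,2],rcond=None)[0]
    r=D[...,2]-D[...,0]*co[0]-D[...,1]*co[1]-co[2]
    ca=f&(abs(D[...,0])<52)&(abs(D[...,1])<27)&(im>60); q=D[ca]; cc=np.linalg.lstsq(np.c_[q[:,:2],np.ones(len(q))],r[ca],rcond=None)[0]
    print(n,"deck n",k.sum(),co,"cartridge above deck: median %.2f"%np.median(r[ca]),"n",ca.sum(),"plane",cc)
    cv2.imwrite(f"pics/f_{n}.png",c["image"][:,:,::-1])
E
python3 flush.py; python3 go.py -4 .4 30 4
```

```text
wrist deck n 5520 [ 8.33951364e-04 -1.86240400e-03  2.55069781e+00] cartridge above deck: median -0.46 n 11796 plane [-4.12601674e-04 -1.71722948e-03 -7.19661188e-01]
top deck n 212 [-0.00178213 -0.00387917  0.83920221] cartridge above deck: median -0.94 n 554 plane [ 0.0108548   0.01482194 -0.99031312]
11.5833 deck mm [-4.57 -0.65 49.56] rot err deg [-0.06  0.03 -0.1 ] force deck [ 0.35 -0.83 -0.52] w 72.04085567560915 0.0
N 4 turn [-0.0006  0.0002 -0.0009] shift [-0.0014  0.0027  0.0489]
```

View pics/f_wrist.png

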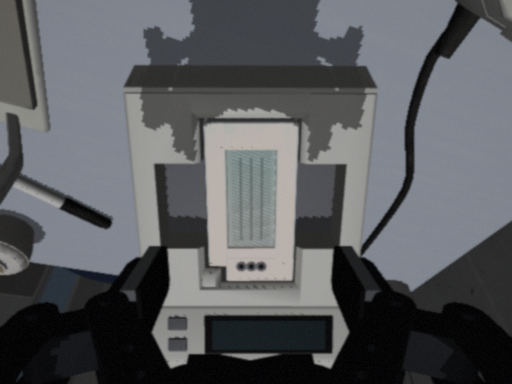

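The wrist view shows the cartridge seated in the bay at columns 205-300, with its stepped corner at the key block (210,277) and its surface flush with the deck (about -0.5 mm by depth). The fingers are clear.

```bash
python3 -c "
from workcell import bot
print(bot.finish_job())"
```

```text
the job is handed in; nothing more can be done
None
```

I loaded the cartridge into the reader bay with its stepped corner at the key block, pressed it home (flush to about 0.5 mm by depth), released it and handed the job in at about 11.6 s; the hand-in gave no verdict.

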